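# Latch the cutter head home and switch on the noodle cutter

## Robot

A 7-joint arm with a two-finger parallel gripper is mounted at the origin on a cart in front of the work surface, level with it; the furniture and walls round the work are solid. World frame = base frame: x ahead of the robot, y to its left, z up, the work surface at z = 0. Lengths are in m, angles in degrees, forces in N, time in s.
With the tool pointing down it reaches from about 0.425 to 0.95 m from the base axis. Payload 4.7 kg.
Tool frame: the origin (TCP) lies midway between the tips of the shut fingers; the grasp point (between the pads) lies 19 mm behind it; z points along the fingers, y is the line along which they close (so a half turn about z gives the same grasp; the last joint's range is limited). The gripper opens to 87 mm and grips with 3 to 60 N. Pads are 19 mm wide; open, the fingers measure 117 mm over their backs; the gripper's body (75 mm by 190 mm) begins 51 mm behind the grasp point.
Start: joints at [74.605, 26.849, -2.785, 87.806, 1.381, 65.374, -4.715], TCP at [0.16, -0.656, 0.184] pointing down, gripper open.
Joint ranges: [-148.3, 148.3], [-19.14, 114.17], [-79.39, 73.82], [5.75, 140.21], [-59.74, 239.74], [12.07, 113.84], [-152.46, 152.46]. Speed limits (degrees/s): [147.25, 147.25, 180, 180, 180, 180, 180].

## Interface

Orientations are given as a 3x3 rotation matrix whose columns are the frame's x, y, z axes.
In Python, from workcell import sensors, get_image, get_calibration, job gives the robot as it stands. The module is installed in compiled form; this text tells all that it offers.
- The arm moves only by the tool carry_out, never from a script. Its argument "deltas" is a list of rows, each a list of 7 numbers: the finger opening in m, from 0 to 0.087, then the shift along the tool's x, y, z in m, then the turn, a rotation vector about the tool's x, y, z in degrees. A call has exactly 5 rows; each row is the pose to reach, as a shift and turn from the pose commanded when the call began, along the tool's axes at that moment; what a row does not reach only later rows make up. A row lasts 1/8 s, in which the tool goes at most 62.5 mm and 10.7 degrees, less where a joint would pass 70% of its speed; a pose out of reach is approached as far as the arm can. A call with a gripper value outside its range is refused whole. The fingers move at their own pace and stop on an object; "grip_force" is the grip in N (left out, the last holds). Time passes only in rows, so rows that repeat a pose let the fingers close, or fill a call up. It gives the time, the measured TCP pose, the force, the opening and the grip force at its end, in the units of the state.
- sensors.get_obs(): the state, without advancing time (a new reading comes with each control period).
- get_image(name): name is "scene" or "top" or "wrist"; returns the picture (400x640x3 uint8, red, green, blue); there is no depth.
- get_calibration(name): a dict with "camera_matrix" (3x3 intrinsics, pixels), "R" (3x3) and "t" (3): a world point X has camera coordinates R X + t. Camera axes: x right, y down, z forward; pixel columns grow to the right and rows downward; lengths in m; the calibration is good to about 2 mm. A picture is of the moment at which its call begins: read the wrist's pose just before it. get_calibration takes no time and is no camera call; for the wrist camera it gives the pose at the moment of the call.
- job.sign_off(): hands the job in; it is judged then, once.
The state is a dict: "time_s": time; "q": joint angles; "dq": joint speeds; "joint_efforts": joint torques, N m; "eef_pos": TCP position; "ee_rot": TCP orientation; "wrist_force": force on the tool from outside, world axes, zero at the start; "ft_torque": the same for the moment, N m; "width": finger opening in m; "grip_force": force on a finger pad.
Only numpy, scipy, OpenCV 4.12 (cv2) and the standard library are available. Lean on these libraries where they do the work, as an engineer would, in place of code of your own. Each camera call takes 0.05 s, during which the arm holds its last target. There are 200 camera calls.

## Task

The bench noodle cutter's head stands a few millimetres off its drive and its power is off. Swing the latch's wire loop over the hook on the head and snap the latch lever down flat, so that the head is drawn fully home; only then turn the red isolator handle clockwise from off until it clicks fully on. Leave the brush, scraper, timer and noodle pack where they are.

Things in the scene. Friction and masses are not known exactly. Their poses are not given: they have to be found in the camera images.
- cutter: Bench noodle cutter, fixed, 172 x 280 x 112 mm high: cream drive housing on its left (+y) half, aluminium cutter head on its right. Origin on the table under the joint between the halves; z up, +x its back, +y its left. Both tops are flat at z 0.112. On them: latch along the line x = -0.050 (housing: lever; head: keeper), isolator at (0.036, 0.074).
- loop_bar (a point): Middle of the crossbar at the free end of the latch's loop of 4 mm wire (29 mm wide, 78 mm long, two legs straddling the lever). It starts thrown back: standing up, leaning a little to the left (+y of the cutter), bar about 100 mm above the top. Pushed to the right past upright, it falls by itself onto the head, its bar beyond the hook.
- lever_tab (a point): Centre of the black thumb tab (19 mm wide, 18 mm long) of the steel latch lever, on the face that is upper when shut and looks to the right (-y of the cutter) when the lever stands up. 50 mm from the lever's pivot. Shut, it lies 19 mm above the machine's top, pointing left (+y).
- lever_pivot (a point): Pivot of the latch lever: on an axis along the cutter's x, at (-0.050, 0.030, 0.124) in the cutter's frame. The loop hangs on the lever 18 mm from this pivot. The tab point lies 49.5 mm along the lever from here and 7 mm off it.
- latch_lever (a joint): Lever angle, rad: 0 shut flat (tab to the cutter's left), 1.57 upright, 2.2 widest open, leaning right over the head; starts 1.9 to 2.15. Stays where it is left (light friction). Only above about 1.75 does the falling loop clear the hook. Pushing it shut takes 3 to 4 N at the tab; dead centre is near 0.27, and below about 0.15 it is pulled to 0 and stays.
- latch_loop (a joint): Angle of the wire loop to the lever, rad. Loop's elevation above level, towards the head = latch_loop minus latch_lever: about 1.7 to 1.95 thrown back at the start, 1.57 upright, about -0.3 fallen beyond the hook with the lever still open. Swings freely.
- keeper_hook (a point): Keeper hook on top of the head: steel, 12 mm wide, 12 mm high, on the latch's line, its lip pointing right (-y), away from the lever. The point is under the lip, where the loop's bar bears when hooked.
- cutter_head (a joint): Gap between head and drive, m: 0.004 at the start (a coupling spring holds it out with 5 to 7 N), 0 fully home. Only the shut latch keeps it home.
- isolator_grip (a point): Middle of the grip of the red isolator handle, half-way up: a bar 13 mm wide, 52 mm long, 25 mm high with a pointed end, on a round rotor (49 mm across) on a yellow plate. Bar from 15 to 40 mm above the machine's top; this point 27 mm above it, on the upright turning axis. The point turns with the handle; its y axis runs along the bar to the pointed end.
- isolator (a joint): Isolator angle, rad: 0 off (pointed end to the cutter's left, +y, at the ring mark), 1.571 on (pointed end to the cutter's back, +x, at the bar mark); clockwise seen from above. An over-centre spring throws it to the nearer end from 0.79; turning takes up to 0.22 N m.
- flour_brush: Bystander: wooden flour brush on its bristles, 197 x 39 x 46 mm, origin under its middle.
- dough_scraper: Bystander: steel scraper with a wooden grip, 99 x 126 x 20 mm, origin under its middle.
- pack_a: Bystander: open clear pack of noodles, 160 x 239 x 53 mm, origin underneath.
- timer: Bystander: white kitchen timer standing on its edge, 26 x 70 x 64 mm, origin under its middle.

How it is judged:
By the outcome, as a careful person would: the job done as asked, in the order asked, and still so for the second after the job is handed in, with the robot touching nothing.
It also fails if it takes over 58 s, if anything falls off the work surface, if the arm or the gripper's body presses on something with over 40 N, if the wrist force passes 120 N, or if a joint passes its speed limit or range.

## Working session

There is one attempt and no reset: what is moved stays moved. The work goes in short steps, Python scripts to look and compute and a tool call to move; the robot and the scene stay as the last step left them, time stands still between calls to the robot, and variables do not carry over. Pictures are saved under pics/ and viewed, at most 10 in all, crops included, and the job is handed in when it is done.

Besides the shell and the picture viewer there is one more tool, called after "Request:" by a JSON object that holds its "fn" and its "kwargs". carry_out: Moves the arm, as the interface text tells. Its arguments: {"type":"object","properties":{"deltas":{"type":"array","items":{"type":"array","items":{"type":"number"}}},"grip_force":{"type":"number"}},"required":["deltas"]}

```bash
mkdir -p pics; python3 - <<'E'
from workcell import sensors,get_image,get_calibration
import cv2,numpy as np
o=sensors.get_obs();print(o['time_s'],o['eef_pos'],o['ee_rot'],o['width'])
for n in("scene","top"):
    im=get_image(n);cv2.imwrite(f"pics/{n}0.png",im[:,:,::-1])
    c=get_calibration(n);print(n,np.round(c['camera_matrix'],1).tolist(),np.round(c['R'],3).tolist(),np.round(c['t'],3).tolist())
E
```

```text
0.0 [ 0.16011815 -0.65504724  0.18261095] [[ 9.71381199e-01  2.37525235e-01 -5.73383548e-04]
 [ 2.37525897e-01 -9.71379459e-01  1.84235341e-03]
 [-1.19367575e-04 -1.92582090e-03 -9.99998138e-01]] 0.08703288537911709
scene [[514.8, 0.0, 326.9], [0.0, 514.8, 195.1], [0.0, 0.0, 1.0]] [[0.998, 0.067, -0.011], [0.04, -0.713, -0.7], [-0.055, 0.698, -0.714]] [-0.51, 0.044, 2.122]
top [[435.6, 0.0, 315.4], [0.0, 435.6, 204.4], [0.0, 0.0, 1.0]] [[-0.0, -1.0, -0.001], [-0.988, 0.001, -0.154], [0.154, 0.001, -0.988]] [-0.014, 0.504, 1.323]
```

View pics/scene0.png

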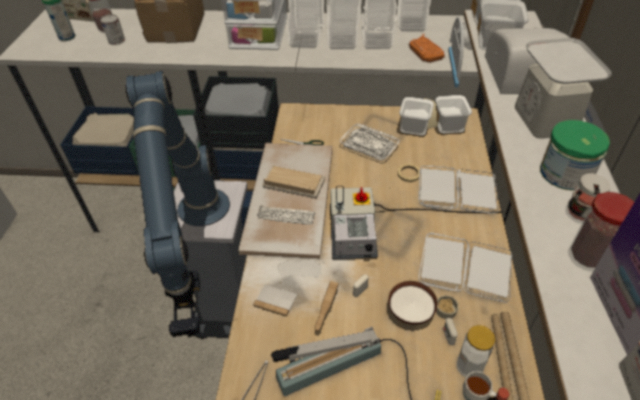

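View pics/top0.png

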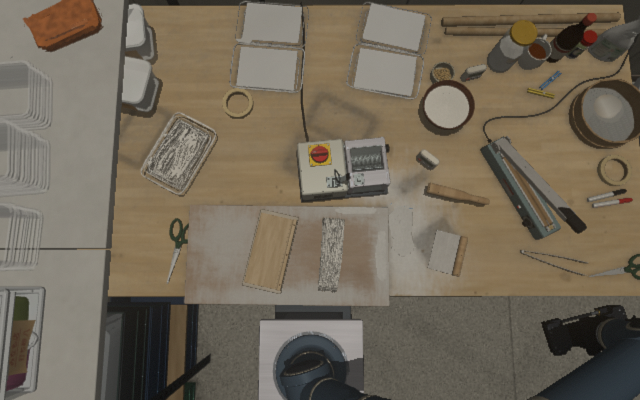

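Scene: cutter at about (353,222), isolator (361,197). Top: cutter spans (298..388, 138..200), red handle (319,154), lever and loop about (338,180), head on the right. Next, triangulate roughly.

```bash
cat > h.py <<'E'
import numpy as np,cv2
from workcell import sensors,get_image,get_calibration
def ray(c,uv):
    K,R,t=map(np.array,(c['camera_matrix'],c['R'],c['t']))
    d=R.T@np.linalg.inv(K)@np.array([uv[0],uv[1],1.]);return -R.T@t,d/np.linalg.norm(d)
def onz(c,uv,z):
    o,d=ray(c,uv);return o+d*(z-o[2])/d[2]
def tri(obs):
    A=0;b=0
    for c,uv in obs:
        o,d=ray(c,uv);P=np.eye(3)-np.outer(d,d);A=A+P;b=b+P@o
    return np.linalg.solve(A,b)
def proj(c,X):
    p=np.array(c['R'])@X+np.array(c['t']);p=np.array(c['camera_matrix'])@p;return p[:2]/p[2]
def blob(im,lo,hi,roi):
    x0,y0,x1,y1=roi;h=cv2.cvtColor(im,cv2.COLOR_RGB2HSV)[y0:y1,x0:x1]
    m=cv2.inRange(h,lo,hi)
    if lo[0]==0:m|=cv2.inRange(h,(174,lo[1],lo[2]),(180,255,255))
    ys,xs=np.nonzero(m);return np.array([xs.mean()+x0,ys.mean()+y0]),len(xs)
E
python3 - <<'E'
from h import *
I={n:cv2.imread(f"pics/{n}0.png")[:,:,::-1] for n in("scene","top")};C={n:get_calibration(n) for n in I}
r={}
for n,roi in(("scene",(345,180,385,215)),("top",(300,140,336,170))):
    r[n],k=blob(np.ascontiguousarray(I[n]),(0,150,90),(7,255,255),roi);print(n,r[n],k)
    print(blob(np.ascontiguousarray(I[n]),(20,150,90),(34,255,255),roi))
print(tri([(C[n],r[n]) for n in I]), onz(C['top'],r['top'],.145))
for uv in((298,141),(384,138),(388,192),(300,199)):print(uv,onz(C['top'],uv,.112))
a=cv2.resize(I['top'][125:210,285:400],None,fx=5,fy=5,interpolation=2);cv2.imwrite('pics/topc.png',a[:,:,::-1])
E
```

```text
scene [361.22368421 195.88157895] 76
(array([360.33333333, 201.16666667]), 60)
top [319.99280576 153.50359712] 139
(array([319.84431138, 155.08982036]), 167)
[ 0.64559324 -0.0279052   0.12371349] [ 0.63897576 -0.02787452  0.145     ]
(298, 141) [0.68722263 0.03831888 0.112     ]
(384, 138) [ 0.69644303 -0.22220062  0.112     ]
(388, 192) [ 0.53010879 -0.22999173  0.112     ]
(300, 199) [0.50916    0.03134126 0.112     ]
```

View pics/topc.png

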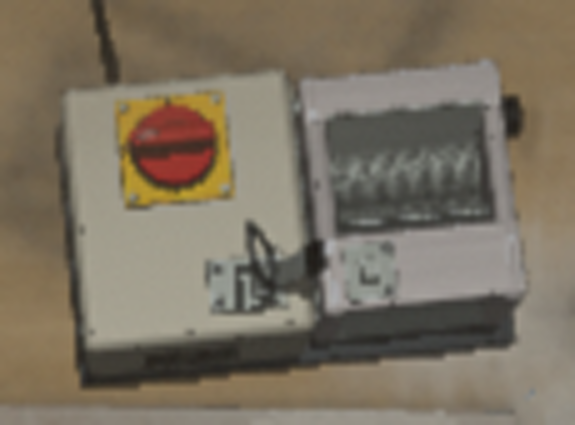

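Top crop: isolator bar with its rotor at crop (172,145), handle running left–right. Latch lever and loop are at about (265,270) and the hook plate at (370,272). Cutter yaw is about +4.5°, origin about (0.611,-0.105). Raise the tool, then go above the cutter.

Request:
{"fn": "carry_out", "kwargs": {"deltas": [[0.0,0,0,-0.06,0,0,4],[0.0,0,0,-0.12,0,0,9],[0,0,0,-0.18,0,0,9],[0,0,0,-0.22,0,0,9],[0,0,0,-0.22,0,0,9]]}}

```text
time_s: 0.72
eef_pos: [0.1608, -0.6569, 0.4077]
ee_rot: [[0.997, 0.083, 0.002], [0.083, -0.997, -0.007], [0.002, 0.007, -1.0]]
wrist_force: [0.1, -0.3, -0.8]
width: 0.0447
grip_force: 0.0
```

Request:
{"fn": "carry_out", "kwargs": {"deltas": [[0,0.038,-0.046,0,0,0,0],[0,0.076,-0.092,0,0,0,0],[0,0.114,-0.138,0,0,0,0],[0,0.152,-0.184,0,0,0,0],[0,0.19,-0.23,0,0,0,0]]}}

```text
time_s: 1.35
eef_pos: [0.3311, -0.4085, 0.402]
ee_rot: [[0.997, 0.083, -0.002], [0.083, -0.997, 0.002], [-0.002, -0.002, -1.0]]
wrist_force: [1.6, -0.8, 0.1]
width: 0.0015
grip_force: 0.0
```

Request:
{"fn": "carry_out", "kwargs": {"deltas": [[0,0.038,-0.046,0,0,0,0],[0,0.076,-0.092,0,0,0,0],[0,0.114,-0.138,0,0,0,0],[0,0.152,-0.184,0,0,0,0],[0,0.19,-0.23,0,0,0,0]]}}

```text
time_s: 1.98
eef_pos: [0.5011, -0.1642, 0.4021]
ee_rot: [[0.997, 0.082, -0.002], [0.082, -0.997, 0.0], [-0.002, -0.001, -1.0]]
wrist_force: [-0.2, 0.6, 0.0]
width: 0.0006
grip_force: 0.0
```

```bash
python3 - <<'E'
from h import *
o=sensors.get_obs();print(o['time_s'],o['eef_pos'],np.round(o['q'],1),np.round(o['ee_rot'],3).tolist())
c=get_calibration('wrist');im=get_image('wrist');np.savez('w1',im=im,**c)
print(np.round(c['camera_matrix'],1).tolist(),np.round(c['R'],3).tolist(),-np.array(c['R']).T@c['t'])
cv2.imwrite('pics/w1.png',im[:,:,::-1])
E
```

```text
1.975 [ 0.50113516 -0.16415342  0.40207178] [ 34.1   7.7 -23.6  86.6   3.1  86.4 -74.7] [[0.997, 0.082, -0.002], [0.082, -0.997, 0.0], [-0.002, -0.001, -1.0]]
[[354.9, 0.0, 317.7], [0.0, 354.9, 198.1], [0.0, 0.0, 1.0]] [[0.082, -0.997, 0.0], [-0.953, -0.078, 0.293], [-0.292, -0.024, -0.956]] [ 0.58127719 -0.15665323  0.60333325]
```

View pics/w1.png

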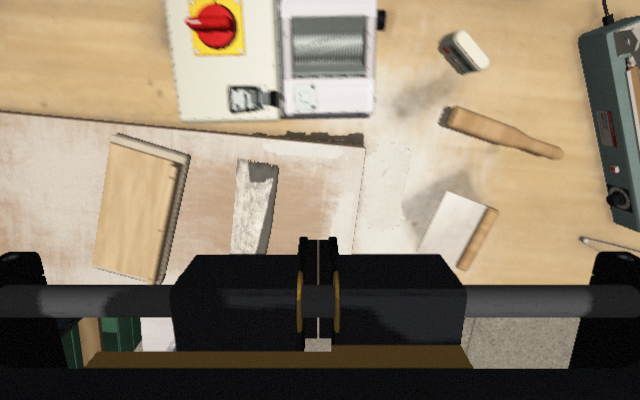

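Wrist: isolator red at (212,26), lever at (248,99) with loop, hook plate (308,95); closed fingers at (318,300). I shift so the cutter lies mid-picture for a second view.

Request:
{"fn": "carry_out", "kwargs": {"deltas": [[0,0.03,-0.05,0.03,0,0,0],[0,0.06,-0.1,0.06,0,0,0],[0,0.08,-0.12,0.08,0,0,0],[0,0.08,-0.12,0.08,0,0,0],[0,0.08,-0.12,0.08,0,0,0]]}}

```text
time_s: 2.65
eef_pos: [0.5704, -0.0409, 0.323]
ee_rot: [[0.997, 0.082, -0.001], [0.082, -0.997, -0.001], [-0.001, 0.001, -1.0]]
wrist_force: [-0.4, 0.0, 1.0]
width: 0.0007
grip_force: 0.0
```

```bash
python3 - <<'E'
from h import *
o=sensors.get_obs();print(o['time_s'],o['eef_pos'],np.round(o['q'],1))
c=get_calibration('wrist');im=get_image('wrist');np.savez('w2',im=im,**c)
w=np.load('w1.npz')
r1=blob(w['im'],(0,150,90),(7,255,255),(150,0,260,70));r2=blob(im,(0,150,90),(7,255,255),(100,0,500,250));print(r1,r2,tri([(w,r1[0]),(c,r2[0])]))
ws=[cv2.resize(w['im'][0:130,160:390],None,fx=3,fy=3,interpolation=2)]
cv2.imwrite('pics/w2.png',np.vstack([cv2.resize(im[0:260,120:520],(800,520),interpolation=2)])[:,:,::-1])
E
```

```text
2.65 [ 0.57035736 -0.04086803  0.32304847] [ 22.9  14.3 -28.8  89.4   7.   78.2 -91.9]
(array([214.31118314,  25.68557536]), 1234) (array([310.50060976,  94.41341463]), 1640) [ 0.6447314  -0.02632763  0.13225712]
```

View pics/w2.png

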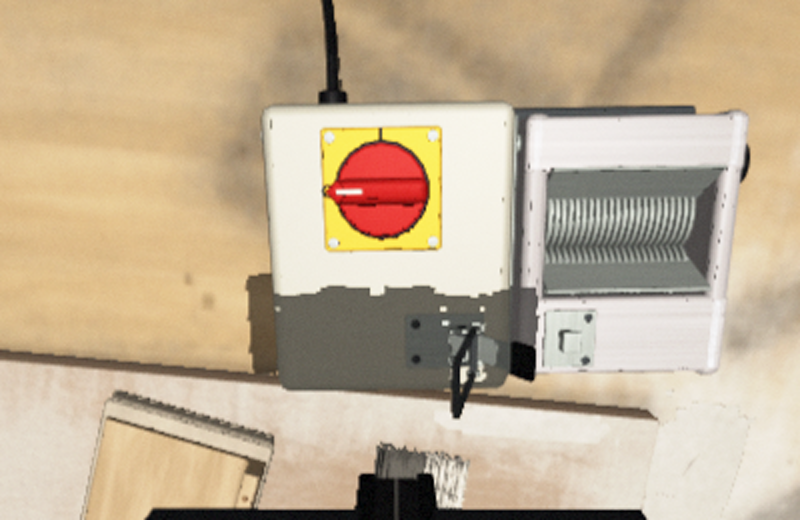

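Wrist view 2 (crop = 2×, offset 120): isolator plate centre (382,189), hook (570,342), tab (522,361), loop bar about (462,375), top corners (265,106),(282,388),(745,112),(715,372).

```bash
python3 - <<'E'
from h import *
a=np.load('w1.npz');b=np.load('w2.npz');f=lambda u,v:(u/2+120,v/2)
P=[onz(b,f(*p),.112) for p in((265,106),(282,388),(715,372),(745,112))];print(np.round(P,3))
rect=cv2.minAreaRect(np.array(P,np.float32)[:,:2]);print(rect)
print('plate',onz(b,f(382,189),.118),'hook',onz(b,f(570,342),.122),tri([(b,f(570,342)),(a,(308,96))]))
print('tab z.165',onz(b,f(522,361),.165),'bar z.215',onz(b,f(462,375),.215))
yaw=np.radians(4.5)
for yaw in np.radians([4,5]):
  R=np.array([[np.cos(yaw),-np.sin(yaw)],[np.sin(yaw),np.cos(yaw)]])
  O=np.array([.644,-.0265])-R@[.036,.074];print(O,[(R.T@(p[:2]-O)).round(4).tolist() for p in P])
  for q,z in(((570,342),.122),((522,361),.165),((462,375),.215)):print(q,(R.T@(onz(b,f(*q),z)[:2]-O)).round(4))
m=cv2.inRange(cv2.cvtColor(b['im'],cv2.COLOR_RGB2GRAY),0,45);m[235:]=0
A=cv2.resize(a['im'][60:125,210:345],None,fx=4,fy=4,interpolation=2);B=cv2.resize(b['im'][150:225,310:445],None,fx=4,fy=4,interpolation=2)
cv2.imwrite('pics/ab.png',np.vstack([A,B])[:,:,::-1])
E
```

```text
[[ 0.682  0.04   0.112]
 [ 0.524  0.025  0.112]
 [ 0.555 -0.234  0.112]
 [ 0.7   -0.22   0.112]]Traceback (most recent call last):
  File "<stdin>", line 4, in <module>
cv2.error: OpenCV(4.12.0) /io/opencv/modules/imgproc/src/convhull.cpp:143: error: (-215:Assertion failed) total >= 0 && (depth == CV_32F || depth == CV_32S) in function 'convexHull'
```

```bash
python3 - <<'E'
from h import *
a=np.load('w1.npz');b=np.load('w2.npz');f=lambda u,v:(u/2+120,v/2)
P=[onz(b,f(*p),.112) for p in((265,106),(282,388),(715,372),(745,112))]
print('plate',onz(b,f(382,189),.118),'hook',tri([(b,f(570,342)),(a,(308,96))]))
for yaw in np.radians([4,5,6]):
  R=np.array([[np.cos(yaw),-np.sin(yaw)],[np.sin(yaw),np.cos(yaw)]])
  O=np.array([.644,-.0265])-R@[.036,.074];print(O,[(R.T@(p[:2]-O)).round(4).tolist() for p in P])
  for q,z in(((570,342),.122),((522,361),.165),((462,375),.215)):print(q,(R.T@(onz(b,f(*q),z)[:2]-O)).round(4))
A=cv2.resize(a['im'][60:125,210:345],None,fx=4,fy=4,interpolation=2);B=cv2.resize(b['im'][150:225,310:445],None,fx=4,fy=4,interpolation=2)
cv2.imwrite('pics/ab.png',np.vstack([A,B])[:,:,::-1])
E
```

```text
plate [ 0.64475808 -0.02678842  0.118     ] hook [ 0.57015929 -0.14356064  0.11979162]
[ 0.61324967 -0.10283097] [[0.079, 0.1372], [-0.0796, 0.1336], [-0.0668, -0.1271], [0.0789, -0.1226]]
(570, 342) [-0.0471 -0.0358]
(522, 361) [-0.048  -0.0006]
(462, 375) [-0.0423  0.0355]
[ 0.61458652 -0.10335601] [[0.0801, 0.1364], [-0.0786, 0.1356], [-0.0703, -0.1253], [0.0754, -0.1233]]
(570, 342) [-0.049  -0.0343]
(522, 361) [-0.0493  0.0009]
(462, 375) [-0.043   0.0368]
[ 0.61593232 -0.10385764] [[0.0812, 0.1356], [-0.0775, 0.1376], [-0.0738, -0.1234], [0.072, -0.124]]
(570, 342) [-0.0509 -0.0328]
(522, 361) [-0.0506  0.0024]
(462, 375) [-0.0436  0.0382]
```

View pics/ab.png

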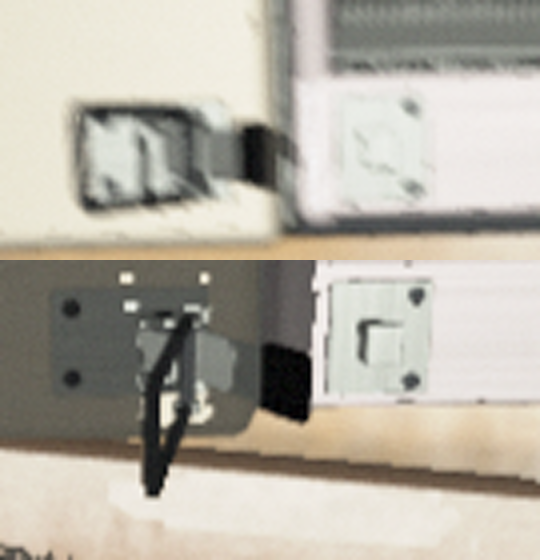

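Both views show the bar: w1 (229.3,99), w2 (347.5,193.5). Tab: w1 (275,98), w2 (381.7,180.5).

```bash
python3 - <<'E'
from h import *
a=np.load('w1.npz');b=np.load('w2.npz');yaw=np.radians(5)
R=np.array([[np.cos(yaw),-np.sin(yaw),0],[np.sin(yaw),np.cos(yaw),0],[0,0,1]]);O=np.array([.6146,-.1034,0])
for n,p,q in(('bar',(229.3,99),(347.5,193.5)),('tab',(275,98),(381.7,180.5)),('hook',(308,96),(405,171))):
  X=tri([(a,p),(b,q)]);print(n,X,R.T@(X-O))
S=sensors.get_obs();print(R.T@(S['eef_pos']-O))
for n,X in dict(piv=[-.05,.03,.124],iso=[.036,.074,.139],shut=[-.05,.0795,.131]).items():print(n,R@X+O)
E
```

```text
bar [ 0.56469552 -0.06674328  0.22312451] [-0.04651973  0.04086669  0.22312451]
tab [ 0.56698829 -0.10700997  0.1691055 ] [-0.04774516  0.0005534   0.1691055 ]
hook [ 0.57015929 -0.14356064  0.11979162] [-0.04777183 -0.03613456  0.11979162]
[-0.03847041  0.06571176  0.32371215]
piv [ 0.56217559 -0.07787195  0.124     ]
iso [ 0.64401348 -0.02654399  0.139     ]
shut [ 0.55786138 -0.02856031  0.131     ]
```

Measurements agree with the text (tab z 0.169, lever about 2.05 rad; bar z about 0.22). I go down left of the bar.

Request:
{"fn": "carry_out", "kwargs": {"deltas": [[0,-0.009,-0.012,0.0,0,0,0],[0,-0.009,-0.012,0.04,0,0,0],[0,-0.009,-0.012,0.08,0,0,0],[0,-0.009,-0.012,0.125,0,0,0],[0,-0.009,-0.012,0.125,0,0,0]]}}

```text
time_s: 3.32
eef_pos: [0.5578, -0.0289, 0.1964]
ee_rot: [[0.997, 0.082, -0.006], [0.082, -0.997, -0.0], [-0.006, -0.0, -1.0]]
wrist_force: [0.1, -0.3, 0.2]
width: 0.0003
grip_force: 0.0
```

Request:
{"fn": "carry_out", "kwargs": {"deltas": [[0,0,0.015,0,0,0,0],[0,0,0.03,0.0,0,0,0],[0,0,0.045,0,0,0,0],[0,0,0.06,0,0,0,0],[0,0,0.068,0.0,0,0,0]]}}

```text
time_s: 3.95
eef_pos: [0.5666, -0.0979, 0.1987]
ee_rot: [[0.997, 0.081, 0.0], [0.081, -0.997, -0.0], [0.0, 0.0, -1.0]]
wrist_force: [-0.2, 0.5, -0.4]
width: 0.0007
grip_force: 0.0
```

Request:
{"fn": "carry_out", "kwargs": {"deltas": [[0,0,0,-0.03,0,0,0],[0,0,0,-0.08,0,0,0],[0,0,0,-0.12,0,0,0],[0,0,0,-0.12,0,0,0],[0,0,0,-0.12,0,0,0]]}}

```text
time_s: 4.58
eef_pos: [0.566, -0.0962, 0.3179]
ee_rot: [[0.997, 0.083, -0.001], [0.083, -0.997, 0.0], [-0.001, -0.0, -1.0]]
wrist_force: [0.3, -1.0, 0.6]
width: 0.0003
grip_force: 0.0
```

```bash
python3 - <<'E'
from h import *
o=sensors.get_obs();print(o['time_s'],o['eef_pos'])
c=get_calibration('wrist');im=get_image('wrist');np.savez('w3',im=im,**c)
cv2.imwrite('pics/w3.png',cv2.resize(im[100:260,180:400],None,fx=3,fy=3,interpolation=2)[:,:,::-1])
E
```

```text
4.575 [ 0.56604936 -0.09621424  0.31791358]
```

View pics/w3.png

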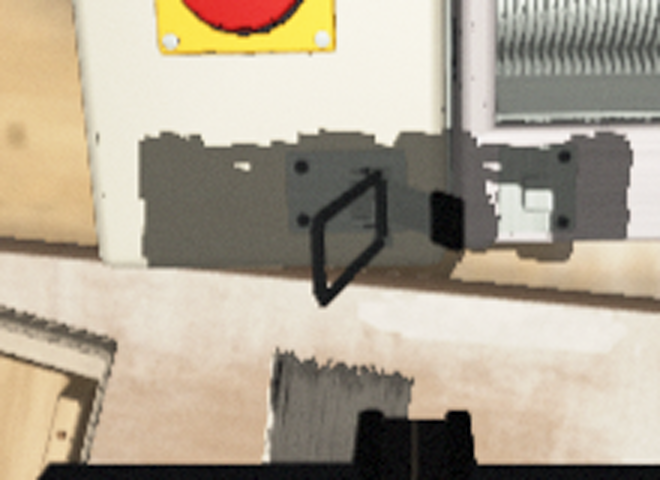

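The loop still leans left (bar crop (318,260), i.e. px (286,187); tab px (329,173)). I check whether it moved at all.

```bash
python3 - <<'E'
from h import *
b=np.load('w2.npz');c=np.load('w3.npz');yaw=np.radians(5)
R=np.array([[np.cos(yaw),-np.sin(yaw),0],[np.sin(yaw),np.cos(yaw),0],[0,0,1]]);O=np.array([.6146,-.1034,0])
def gap(x,y):
  o,d=ray(*x);p,e=ray(*y);n=np.cross(d,e);return abs((p-o)@n)/np.linalg.norm(n)
for n,p,q in(('bar',(286.5,187),(347.5,193.5)),('barlo',(287,200.5),(347.5,208)),('barhi',(285,174),(348,179)),('tab',(329,173),(381.7,180.5)),('hinge',(306.8,157),(357.5,166))):
  X=tri([(c,p),(b,q)]);print(n,(R.T@(X-O)).round(4),gap((c,p),(b,q)))
for z in(.2,.21,.215,.22): print(z,(R.T@(onz(c,(286.5,187),z)-O)).round(4))
E
```

```text
bar [-0.0494  0.0399  0.2144] 0.0012076263589341633
barlo [-0.062   0.0398  0.2163] 3.744335278524887e-05
barhi [-0.0353  0.0403  0.2201] 0.002983599299322769
tab [-0.0481  0.0008  0.1688] 0.00040134117221130207
hinge [-0.0361  0.0238  0.1489] 0.0019900959990670096
0.2 [-0.0539  0.0414  0.2   ]
0.21 [-0.0512  0.0404  0.21  ]
0.215 [-0.0499  0.04    0.215 ]
0.22 [-0.0485  0.0395  0.22  ]
```

The bar is where it was: about (-0.0485, 0.040, 0.216). I repeat the push a little lower, slower and farther, and look while still there.

Request:
{"fn": "carry_out", "kwargs": {"deltas": [[0,-0.001,-0.04,0,0,0,0],[0,-0.001,-0.066,0.0,0,0,0],[0,-0.001,-0.066,0.05,0,0,0],[0,-0.001,-0.066,0.1,0,0,0],[0,-0.001,-0.066,0.129,0,0,0]]}}

```text
time_s: 5.25
eef_pos: [0.5574, -0.0307, 0.1855]
ee_rot: [[0.997, 0.083, -0.006], [0.083, -0.997, 0.0], [-0.006, -0.001, -1.0]]
wrist_force: [-0.4, 0.4, -0.1]
width: 0.0006
grip_force: 0.0
```

Request:
{"fn": "carry_out", "kwargs": {"deltas": [[0,0,0.01,0,0,0,0],[0,0,0.02,0.0,0,0,0],[0,0,0.03,0,0,0,0],[0,0,0.038,0,0,0,0],[0,0,0.046,0.0,0,0,0]]}}

```text
time_s: 5.88
eef_pos: [0.5642, -0.0771, 0.1902]
ee_rot: [[0.997, 0.082, 0.001], [0.082, -0.997, -0.0], [0.001, 0.0, -1.0]]
wrist_force: [0.4, 0.1, 0.7]
width: 0.0006
grip_force: 0.0
```

```bash
python3 - <<'E'
from h import *
o=sensors.get_obs();print(o['time_s'],o['eef_pos'])
c=get_calibration('wrist');im=get_image('wrist');np.savez('w4',im=im,**c)
s=get_image('scene')
cv2.imwrite('pics/w4.png',np.hstack([cv2.resize(im[130:290,220:420],(500,400),interpolation=2),cv2.resize(s[175:265,320:390],(300,400),interpolation=2)])[:,:,::-1])
E
```

```text
5.875 [ 0.56418407 -0.07708817  0.19024714]
```

View pics/w4.png

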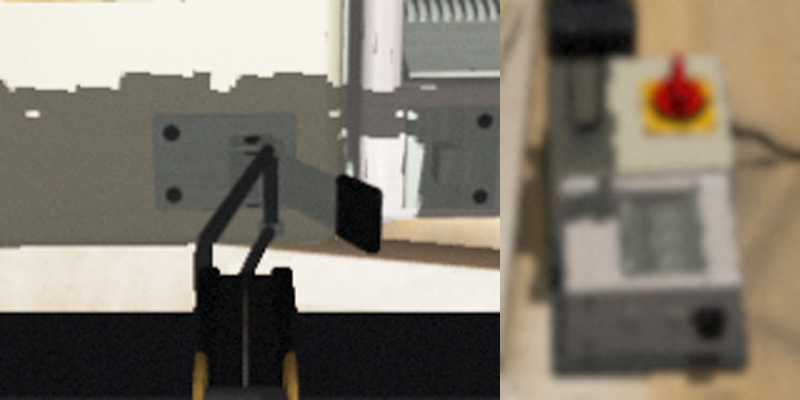

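View: finger at crop columns 197–297, bar's back end at crop (200,250), i.e. px (300,230), so the bar looks left of the finger. I check by projection.

```bash
python3 - <<'E'
from h import *
c=np.load('w4.npz');yaw=np.radians(5)
R=np.array([[np.cos(yaw),-np.sin(yaw),0],[np.sin(yaw),np.cos(yaw),0],[0,0,1]]);O=np.array([.6146,-.1034,0])
for y in(.01,.02,.03,.04):print(y,proj(c,R@[-.0345,y,.218]+O),proj(c,R@[-.0635,y,.218]+O))
t=sensors.get_obs()['eef_pos'];ct=R.T@(t-O);print('tcp',ct)
for d in((0,0,0),(.0095,0,0),(.0095,.01,0),(.0095,0,.05),(-.0095,0,0)):print(d,proj(c,R@(ct+d)+O))
E
```

```text
0.01 [358.78677846 223.11516253] [357.3095675  272.82394199]
0.02 [339.65898277 223.22429973] [339.01004964 272.9267857 ]
0.03 [320.53244825 223.33342973] [320.7116861  273.02962292]
0.04 [301.4071748  223.44255253] [302.41447679 273.13245366]
tcp [-0.04816948  0.02994419  0.18985201]
(0, 0, 0) [320.29864733 227.81475464]
(0.0095, 0, 0) [320.24234861 213.09732563]
(0.0095, 0.01, 0) [303.63623607 213.19236794]
(0.0095, 0, 0.05) [321.08830503 248.41483918]
(-0.0095, 0, 0) [320.35353296 242.16277855]
```

The finger covers the bar without moving it, and its tip appears 10–25 px off its predicted place, so the real tips seem to be some 20–30 mm behind the reported TCP. I back off to the left, go lower (safe for the tab either way) and push again.

Request:
{"fn": "carry_out", "kwargs": {"deltas": [[0,0,-0.025,0,0,0,0],[0,0,-0.048,0.0,0,0,0],[0,0,-0.048,0.015,0,0,0],[0,0,-0.048,0.022,0,0,0],[0,0,-0.048,0.022,0,0,0]]}}

```text
time_s: 6.6
eef_pos: [0.5592, -0.03, 0.1663]
ee_rot: [[0.997, 0.081, -0.002], [0.081, -0.997, -0.0], [-0.002, 0.0, -1.0]]
wrist_force: [0.1, -0.5, 0.5]
width: 0.0005
grip_force: 0.0
```

Request:
{"fn": "carry_out", "kwargs": {"deltas": [[0,0,0.01,0,0,0,0],[0,0,0.02,0.0,0,0,0],[0,0,0.03,0,0,0,0],[0,0,0.04,0,0,0,0],[0,0,0.05,0.0,0,0,0]]}}

```text
time_s: 7.22
eef_pos: [0.5641, -0.0792, 0.1677]
ee_rot: [[0.997, 0.082, 0.0], [0.082, -0.997, -0.0], [0.0, 0.0, -1.0]]
wrist_force: [0.3, 0.6, 0.8]
width: 0.0005
grip_force: 0.0
```

```bash
python3 - <<'E'
from h import *
o=sensors.get_obs();print(o['time_s'],o['eef_pos'],o['wrist_force'],o['width'])
c=get_calibration('wrist');im=get_image('wrist');np.savez('w5',im=im,**c)
g=cv2.cvtColor(im,cv2.COLOR_RGB2GRAY)[160:256:3,270:370:1]
for r in g: print(''.join('#' if v<35 else '+' if v<70 else '.' for v in r))
E
```

```text
7.225 [ 0.5641191  -0.07924565  0.16772365] [0.29737256 0.64032951 0.80316316] 0.00045120609065950226
....................................................................................................
....................................................................................................
....................................................................................................
....................................................................................................
....................................................................................................
....................................................................................................
....................................................................................................
....................................................................................................
....................................................................................................
...........+++++.........................................................................
[... 1533 characters left out ...]
................................................+#####+....++#######...........+##############
..............................########.................+###################.............+###########
..............................#################++##################..#######.................+######
..............................##################+##################...#####+#.....................+#
.............................##################++###################..#######.......................
.............................###################+###################..+###+##+......................
............................###################++####################+#######+......................
```

Now the loop is moving: the bar stands to the right of the finger (px 345), just past upright. I push on.

Request:
{"fn": "carry_out", "kwargs": {"deltas": [[0,0,0.008,0,0,0,0],[0,0,0.016,0.0,0,0,0],[0,0,0.024,0,0,0,0],[0,0,0.03,0,0,0,0],[0,0,0.03,0.0,0,0,0]]}}

```text
time_s: 7.9
eef_pos: [0.5665, -0.1089, 0.1676]
ee_rot: [[0.997, 0.082, -0.0], [0.082, -0.997, -0.0], [-0.0, 0.0, -1.0]]
wrist_force: [-0.7, -0.2, -0.6]
width: 0.0002
grip_force: 0.0
```

Request:
{"fn": "carry_out", "kwargs": {"deltas": [[0,0,0,-0.05,0,0,0],[0,0,0,-0.1,0,0,0],[0,0,0,-0.14,0,0,0],[0,0,0,-0.14,0,0,0],[0,0,0,-0.14,0,0,0]]}}

```text
time_s: 8.52
eef_pos: [0.566, -0.108, 0.3069]
ee_rot: [[0.997, 0.083, -0.001], [0.083, -0.997, 0.0], [-0.001, -0.0, -1.0]]
wrist_force: [-0.3, 1.1, -1.1]
width: 0.0006
grip_force: 0.0
```

```bash
python3 - <<'E'
from h import *
o=sensors.get_obs();print(o['time_s'],o['eef_pos'],o['wrist_force'],o['width'])
c=get_calibration('wrist');im=get_image('wrist');np.savez('w6',im=im,**c)
g=cv2.cvtColor(im,cv2.COLOR_RGB2GRAY)[140:250:2,270:400:1]
for r in g: print(''.join('#' if v<35 else '+' if v<70 else '.' for v in r))
E
```

```text
8.525 [ 0.56597709 -0.10797312  0.30694724] [-0.26756562  1.13264964 -1.11407976] 0.0006413806157367045
...................................................++.............................................................................
...................................................++.............................................................................
...................................................++.............................................................................
..................................................+++.............................................................................
..................................................+++.............................................................................
..................................................+++.............................................................................
..................................................+++..........................++++++++####++.....................................
+...............................................+.++++++++++++++###############
[... 5508 characters left out ...]
.............................................
.............................+##################+##################...............................................................
.............................###################+##################...............................................................
............................+###################+##################...............................................................
............................+##################++###################..............................................................
............................+###################+###################..............................................................
```

The loop has fallen to the right: bar near px (361,165), tab at (317,177). To get the true tip offset I touch the free housing top gently, well left of the latch.

Request:
{"fn": "carry_out", "kwargs": {"deltas": [[0,0,-0.06,0,0,0,0],[0,0,-0.122,0,0,0,0],[0,0,-0.122,0.06,0,0,0],[0,0,-0.122,0.12,0,0,0],[0,0,-0.122,0.177,0,0,0]]}}

```text
time_s: 9.2
eef_pos: [0.5549, 0.0132, 0.1275]
ee_rot: [[0.997, 0.083, -0.002], [0.083, -0.997, -0.0], [-0.002, 0.0, -1.0]]
wrist_force: [0.2, -0.2, -0.1]
width: 0.0007
grip_force: 0.0
```

Request:
{"fn": "carry_out", "kwargs": {"deltas": [[0,0,0,0.003,0,0,0],[0,0,0,0.006,0,0,0],[0,0,0,0.009,0,0,0],[0,0,0,0.012,0,0,0],[0,0,0,0.012,0,0,0]]}}

```text
time_s: 9.82
eef_pos: [0.5568, 0.0132, 0.1193]
ee_rot: [[0.997, 0.083, 0.001], [0.083, -0.997, -0.0], [0.001, 0.0, -1.0]]
wrist_force: [0.7, -0.2, -0.1]
width: 0.0006
grip_force: 0.0
```

Request:
{"fn": "carry_out", "kwargs": {"deltas": [[0,0,0,0.003,0,0,0],[0,0,0,0.005,0,0,0],[0,0,0,0.008,0,0,0],[0,0,0,0.01,0,0,0],[0,0,0,0.01,0,0,0]]}}

```text
time_s: 10.45
eef_pos: [0.5563, 0.0133, 0.1084]
ee_rot: [[0.997, 0.083, -0.0], [0.083, -0.997, -0.0], [-0.0, -0.0, -1.0]]
wrist_force: [0.5, -0.7, 0.8]
width: 0.0006
grip_force: 0.0
```

Request:
{"fn": "carry_out", "kwargs": {"deltas": [[0,0,0,0.003,0,0,0],[0,0,0,0.006,0,0,0],[0,0,0,0.009,0,0,0],[0,0,0,0.012,0,0,0],[0,0,0,0.012,0,0,0]]}}

```text
time_s: 11.08
eef_pos: [0.5562, 0.0133, 0.0963]
ee_rot: [[0.997, 0.083, -0.001], [0.083, -0.997, -0.0], [-0.001, 0.0, -1.0]]
wrist_force: [-0.2, 0.2, -0.0]
width: 0.0002
grip_force: 0.0
```

Request:
{"fn": "carry_out", "kwargs": {"deltas": [[0,0,0,0.002,0,0,0],[0,0,0,0.004,0,0,0],[0,0,0,0.006,0,0,0],[0,0,0,0.006,0,0,0],[0,0,0,0.006,0,0,0]]}}

```text
time_s: 11.7
eef_pos: [0.5565, 0.0134, 0.0907]
ee_rot: [[0.997, 0.083, 0.0], [0.083, -0.997, -0.0], [0.0, 0.0, -1.0]]
wrist_force: [-0.1, 0.0, 0.5]
width: 0.0005
grip_force: 0.0
```

Request:
{"fn": "carry_out", "kwargs": {"deltas": [[0,0,0,0.001,0,0,0],[0,0,0,0.002,0,0,0],[0,0,0,0.003,0,0,0],[0,0,0,0.004,0,0,0],[0,0,0,0.004,0,0,0]]}}

```text
time_s: 12.32
eef_pos: [0.5564, 0.0133, 0.0865]
ee_rot: [[0.997, 0.083, -0.0], [0.083, -0.997, -0.0], [-0.0, 0.0, -1.0]]
wrist_force: [0.2, -1.0, 0.3]
width: 0.0001
grip_force: 0.0
```

Request:
{"fn": "carry_out", "kwargs": {"deltas": [[0,0,0,0.001,0,0,0],[0,0,0,0.002,0,0,0],[0,0,0,0.003,0,0,0],[0,0,0,0.004,0,0,0],[0,0,0,0.004,0,0,0]]}}

```text
time_s: 12.95
eef_pos: [0.5564, 0.0133, 0.0825]
ee_rot: [[0.997, 0.083, -0.0], [0.083, -0.997, -0.0], [-0.0, 0.0, -1.0]]
wrist_force: [-0.1, -0.3, 0.3]
width: 0.0007
grip_force: 0.0
```

Request:
{"fn": "carry_out", "kwargs": {"deltas": [[0,0,0,0.001,0,0,0],[0,0,0,0.002,0,0,0],[0,0,0,0.003,0,0,0],[0,0,0,0.004,0,0,0],[0,0,0,0.004,0,0,0]]}}

```text
time_s: 13.58
eef_pos: [0.5564, 0.0133, 0.0785]
ee_rot: [[0.997, 0.083, -0.0], [0.083, -0.997, -0.0], [-0.0, 0.0, -1.0]]
wrist_force: [0.1, 0.5, -0.6]
width: 0.0003
grip_force: 0.0
```

Request:
{"fn": "carry_out", "kwargs": {"deltas": [[0,0,0,0.001,0,0,0],[0,0,0,0.002,0,0,0],[0,0,0,0.003,0,0,0],[0,0,0,0.004,0,0,0],[0,0,0,0.004,0,0,0]]}}

```text
time_s: 14.2
eef_pos: [0.5564, 0.0133, 0.0745]
ee_rot: [[0.997, 0.083, -0.0], [0.083, -0.997, -0.0], [-0.0, 0.0, -1.0]]
wrist_force: [-0.2, 0.1, -0.6]
width: 0.0006
grip_force: 0.0
```

```bash
python3 - <<'E'
from h import *
c=get_calibration('wrist');im=get_image('wrist');np.savez('w7',im=im,**c);s=get_image('scene')
cv2.imwrite('pics/w7.png',np.hstack([cv2.resize(im[130:330,200:440],(480,400),interpolation=2),cv2.resize(s[165:255,310:380],(310,400),interpolation=2)])[:,:,::-1])
E
```

```text
(no output)
```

View pics/w7.png

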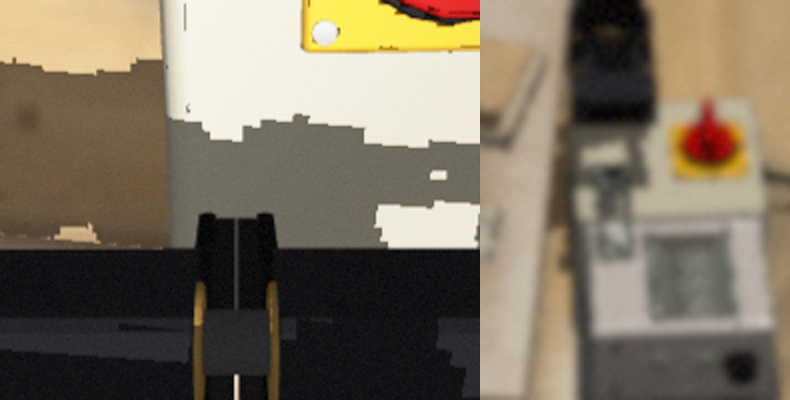

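Finger tip is over the housing top (crop (237,215)), not yet evidently touching. Carry on down.

Request:
{"fn": "carry_out", "kwargs": {"deltas": [[0,0,0,0.001,0,0,0],[0,0,0,0.002,0,0,0],[0,0,0,0.003,0,0,0],[0,0,0,0.004,0,0,0],[0,0,0,0.004,0,0,0]]}}

```text
time_s: 14.92
eef_pos: [0.5566, 0.0133, 0.0735]
ee_rot: [[0.997, 0.082, 0.0], [0.082, -0.997, -0.002], [0.0, 0.002, -1.0]]
wrist_force: [-6.4, -1.0, 20.0]
width: 0.0005
grip_force: 9.6
```

Request:
{"fn": "carry_out", "kwargs": {"deltas": [[0,0,0,0.001,0,0,0],[0,0,0,0.002,0,0,0],[0,0,0,0.003,0,0,0],[0,0,0,0.003,0,0,0],[0,0,0,0.003,0,0,0]]}}

```text
time_s: 15.55
eef_pos: [0.5567, 0.0132, 0.0734]
ee_rot: [[0.997, 0.082, 0.001], [0.082, -0.997, -0.003], [0.001, 0.003, -1.0]]
wrist_force: [-13.9, -2.7, 38.1]
width: 0.0004
grip_force: 19.2
```

Contact at reported z 0.0737 over a top at 0.112, so the real tips lie 38 mm behind the reported TCP. The measured marks held up, so I use tip z = TCP z + 0.038 from here. Go up, cross over to the right of the lever, and descend.

Request:
{"fn": "carry_out", "kwargs": {"deltas": [[0,0,0,-0.06,0,0,0],[0,0,0,-0.115,0,0,0],[0,0,0.05,-0.115,0,0,0],[0,0,0.1,-0.115,0,0,0],[0,0,0.149,-0.115,0,0,0]]}}

```text
time_s: 16.18
eef_pos: [0.5688, -0.1368, 0.1829]
ee_rot: [[0.997, 0.083, 0.001], [0.083, -0.997, -0.0], [0.001, 0.001, -1.0]]
wrist_force: [-0.3, -0.0, -0.3]
width: 0.0004
grip_force: 0.0
```

Request:
{"fn": "carry_out", "kwargs": {"deltas": [[0,0,0,0,0,0,0],[0,0,0,0.025,0,0,0],[0,0,0,0.05,0,0,0],[0,0,0,0.069,0,0,0],[0,0,0,0.069,0,0,0]]}}

```text
time_s: 16.8
eef_pos: [0.5677, -0.1343, 0.1122]
ee_rot: [[0.996, 0.084, -0.003], [0.084, -0.996, 0.001], [-0.003, -0.001, -1.0]]
wrist_force: [0.6, 0.6, 0.3]
width: 0.0006
grip_force: 0.0
```

```bash
python3 - <<'E'
from h import *
yaw=np.radians(5)
R=np.array([[np.cos(yaw),-np.sin(yaw),0],[np.sin(yaw),np.cos(yaw),0],[0,0,1]]);O=np.array([.6146,-.1034,0])
o=sensors.get_obs();ct=R.T@(o['eef_pos']-O);print(o['time_s'],ct,o['wrist_force'])
c=get_calibration('wrist');im=get_image('wrist')
for X in((-.048,-.036,.122),(-.048,.001,.167),(-.048,-.048,.116)):print(X,proj(c,R@X+O).round())
g=cv2.cvtColor(im,cv2.COLOR_RGB2GRAY)[140:250:3,260:400:1]
for r in g: print(''.join('#' if v<35 else '+' if v<70 else '.' for v in r))
E
```

```text
16.8 [-0.04946304 -0.02668581  0.11222074] [0.5527586  0.64584459 0.28188049]
(-0.048, -0.036, 0.122) [335. 232.]
(-0.048, 0.001, 0.167) [259. 269.]
(-0.048, -0.048, 0.116) [355. 228.]
............................................................................................................................................
............................................................................................................................................
............................................................................................................................................
............................................................................................................................................
............................................................................................................................................
............................................................................................................................................
.....................................................................
[... 3601 characters left out ...]
......................................++++.......................++++++...................++###+#.......................................
.......................................+########++++#+++++++++#+++++#########.................++#####.......................................
.......................................##################++##################+................+#####+.......................................
......................................+##################++###################.........+########++#+........................................
......................................+##################++########################+######+#+#+##+..........................................
```

Bar at px (358,235) matches y≈-0.05, which is beyond the hook (-0.036). Now push the lever round its arc.

Request:
{"fn": "carry_out", "kwargs": {"deltas": [[0,0,-0.012,0,0,0,0],[0,0,-0.024,-0.003,0,0,0],[0,0,-0.033,-0.008,0,0,0],[0,0,-0.039,-0.015,0,0,0],[0,0,-0.049,-0.02,0,0,0]]}}

```text
time_s: 17.48
eef_pos: [0.5647, -0.0861, 0.1341]
ee_rot: [[0.997, 0.082, 0.0], [0.082, -0.997, -0.0], [0.0, 0.0, -1.0]]
wrist_force: [0.3, -1.3, -0.1]
width: 0.0004
grip_force: 0.6
```

Request:
{"fn": "carry_out", "kwargs": {"deltas": [[0,0,-0.008,-0.002,0,0,0],[0,0,-0.018,0,0,0,0],[0,0,-0.0265,0.006,0,0,0],[0,0,-0.034,0.012,0,0,0],[0,0,-0.037,0.016,0,0,0]]}}

```text
time_s: 18.1
eef_pos: [0.5617, -0.048, 0.1172]
ee_rot: [[0.996, 0.084, 0.0], [0.084, -0.996, 0.001], [0.0, -0.001, -1.0]]
wrist_force: [0.2, 0.5, 3.2]
width: 0.0003
grip_force: 1.2
```

```bash
python3 - <<'E'
from h import *
yaw=np.radians(5)
R=np.array([[np.cos(yaw),-np.sin(yaw),0],[np.sin(yaw),np.cos(yaw),0],[0,0,1]]);O=np.array([.6146,-.1034,0])
o=sensors.get_obs();ct=R.T@(o['eef_pos']-O);print(o['time_s'],ct,o['wrist_force'])
c=get_calibration('wrist');im=get_image('wrist');np.savez('w8',im=im,**c)
for X in((-.048,-.036,.122),(-.048,.07,.154),(-.048,-.042,.116)):print(X,proj(c,R@X+O).round())
g=cv2.cvtColor(im,cv2.COLOR_RGB2GRAY)[170:260:3,280:530:2]
for r in g: print(''.join('#' if v<35 else '+' if v<70 else '.' for v in r))
E
```

```text
18.1 [-0.04791739  0.05982999  0.11724714] [0.20211768 0.46037399 3.19361551]
(-0.048, -0.036, 0.122) [480. 230.]
(-0.048, 0.07, 0.154) [300. 255.]
(-0.048, -0.042, 0.116) [486. 226.]
.............................................................................................................................
.............................................................................................................................
.............................................................................................................................
.............................................................................................................................
.............................................................................................................................
.............................................................................................................................
.............................................................................................................................
..................................
[... 2163 characters left out ...]
......................................++..............................
...################+#########.......................................................+++++##++................................
..+################+#########......................................+++++########+##+######+#+................................
..+################+#########+........................++++++++++++...++#+#+#+#+####++++++....................................
++#################+##########++++++++++##############+#+++++++++++++#######++++.............................................
###################+#############################################################............................................
```

```bash
python3 - <<'E'
from h import *
yaw=np.radians(5)
R=np.array([[np.cos(yaw),-np.sin(yaw),0],[np.sin(yaw),np.cos(yaw),0],[0,0,1]]);O=np.array([.6146,-.1034,0])
c=np.load('w8.npz');im=c['im']
for p in((470,211),(468,218),(464,246)):print(p,[(R.T@(onz(c,p,z)-O)).round(4).tolist() for z in(.116,.12)])
cv2.imwrite('pics/w8.png',cv2.resize(im[180:280,300:540],(800,333),interpolation=2)[:,:,::-1])
E
```

```text
(470, 211) [[-0.038, -0.0312, 0.116], [-0.0366, -0.0294, 0.12]]
(468, 218) [[-0.0424, -0.0305, 0.116], [-0.041, -0.0287, 0.12]]
(464, 246) [[-0.061, -0.0302, 0.116], [-0.0591, -0.0285, 0.12]]
```

View pics/w8.png

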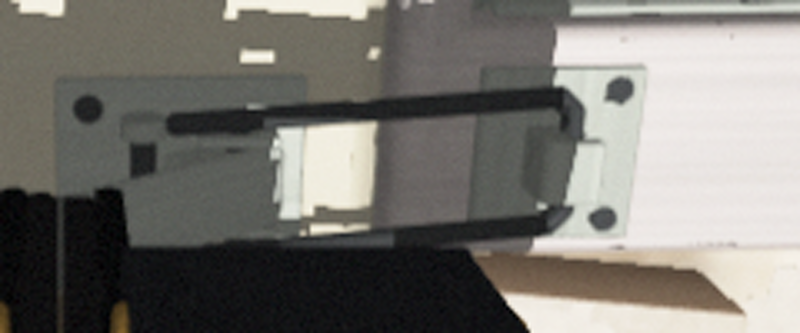

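The bar (crop (570,100)–(555,215)) runs under the hook's lip, so it is hooked. Now press the lever shut.

Request:
{"fn": "carry_out", "kwargs": {"deltas": [[0,0,-0.003,0.005,0,0,0],[0,0,-0.006,0.01,0,0,0],[0,0,-0.009,0.015,0,0,0],[0,0,-0.011,0.02,0,0,0],[0,0,-0.013,0.025,0,0,0]]}}

```text
time_s: 18.77
eef_pos: [0.5604, -0.0367, 0.0923]
ee_rot: [[0.997, 0.083, -0.001], [0.083, -0.997, -0.001], [-0.001, 0.001, -1.0]]
wrist_force: [-3.4, -3.6, 23.0]
width: 0.0005
grip_force: 12.7
```

Request:
{"fn": "carry_out", "kwargs": {"deltas": [[0,0,0,0.001,0,0,0],[0,0,0,0.002,0,0,0],[0,0,0,0.002,0,0,0],[0,0,0,0.002,0,0,0],[0,0,0,0.002,0,0,0]]}}

```text
time_s: 19.4
eef_pos: [0.5604, -0.0368, 0.0925]
ee_rot: [[0.997, 0.082, -0.0], [0.082, -0.997, -0.002], [-0.0, 0.001, -1.0]]
wrist_force: [-4.9, -0.5, 13.6]
width: 0.0005
grip_force: 6.9
```

Reported tip z 0.1305 matches the shut tab height (0.131). Raise, open the fingers partly, turn a quarter and go above the isolator.

Request:
{"fn": "carry_out", "kwargs": {"deltas": [[0,0,0,-0.05,0,0,0],[0,0,0,-0.1,0,0,10],[0.045,0.03,-0.001,-0.15,0,0,20],[0.045,0.06,-0.002,-0.2,0,0,30],[0.045,0.084,-0.003,-0.2,0,0,40]]}}

```text
time_s: 20.02
eef_pos: [0.6474, -0.0261, 0.2958]
ee_rot: [[0.813, -0.582, 0.009], [-0.582, -0.813, -0.0], [0.008, -0.005, -1.0]]
wrist_force: [0.0, 1.6, -0.1]
width: 0.0227
grip_force: 0.0
```

Request:
{"fn": "carry_out", "kwargs": {"deltas": [[0.045,0,0,0,0,0,10],[0.045,0,0,0,0,0,20],[0.045,0,0,0,0,0,30],[0.045,0,0,0,0,0,40],[0.045,0,0,0,0,0,50]]}}

```text
time_s: 20.65
eef_pos: [0.6415, -0.0293, 0.2775]
ee_rot: [[0.328, -0.944, -0.036], [-0.945, -0.328, 0.002], [-0.014, 0.034, -0.999]]
wrist_force: [-0.1, -0.7, -2.1]
width: 0.045
grip_force: 0.0
```

```bash
python3 - <<'E'
from h import *
yaw=np.radians(5)
R=np.array([[np.cos(yaw),-np.sin(yaw),0],[np.sin(yaw),np.cos(yaw),0],[0,0,1]]);O=np.array([.6146,-.1034,0])
o=sensors.get_obs();ct=R.T@(o['eef_pos']-O);print(o['time_s'],o['eef_pos'],ct,o['wrist_force'],np.round(o['ee_rot'],3).tolist(),o['width'],np.round(o['q'],1))
c=get_calibration('wrist');im=get_image('wrist');np.savez('w9',im=im,**c)
b=np.load('w2.npz')
def plate(im):  # yellow+red square centre
    h=cv2.cvtColor(im,cv2.COLOR_RGB2HSV);m=cv2.inRange(h,(20,150,90),(34,255,255))|cv2.inRange(h,(0,170,90),(7,255,255))
    m[240:]=0;n=max(cv2.findContours(m,0,2)[0],key=cv2.contourArea);r=cv2.minAreaRect(n);return r
pa,pb=plate(c['im']),plate(b['im']);print(pa,pb)
for z in(.114,.118):print(R.T@(onz(c,pa[0],z)-O),R.T@(onz(b,pb[0],z)-O))
for X in((-.048,.0795,.131),(-.048,.03,.124),(-.048,-.032,.12)):print(X,proj(c,R@X+O).round())
cv2.imwrite('pics/w9.png',im[0:300,100:600,::-1])
E
```

```text
20.65 [ 0.64152636 -0.029281    0.27746637] [0.0332838  0.07149016 0.27746637] [-0.05254973 -0.73017122 -2.06847448] [[0.328, -0.944, -0.036], [-0.945, -0.328, 0.002], [-0.014, 0.034, -0.999]] 0.045042831026296526 [ -21.6   22.9   29.5   85.   -11.2   77.2 -152. ]Traceback (most recent call last):
  File "<stdin>", line 10, in <module>
KeyError: 'im'
```

The last joint hit its range limit (-152°), so I turn the other way: the same grasp half a turn round.

Request:
{"fn": "carry_out", "kwargs": {"deltas": [[0.045,0,0,0,0,0,-10],[0.045,0,0,0,0,0,-20],[0.045,0,0,0,0,0,-30],[0.045,0,0,0,0,0,-40],[0.045,0,0,0,0,0,-50]]}}

```text
time_s: 21.32
eef_pos: [0.6419, -0.0286, 0.2777]
ee_rot: [[0.938, -0.345, -0.036], [-0.345, -0.939, 0.002], [-0.034, 0.011, -0.999]]
wrist_force: [-0.5, -1.2, 0.4]
width: 0.0447
grip_force: 0.0
```

Request:
{"fn": "carry_out", "kwargs": {"deltas": [[0.045,0,0,0,0,0,-10],[0.045,0,0,0,0,0,-20],[0.045,0,0,0,0,0,-30],[0.045,0,0,0,0,0,-40],[0.045,0,0,0,0,0,-50]]}}

```text
time_s: 21.95
eef_pos: [0.642, -0.0286, 0.2778]
ee_rot: [[0.867, 0.497, -0.036], [0.497, -0.868, 0.002], [-0.03, -0.019, -0.999]]
wrist_force: [-0.7, -0.6, -0.0]
width: 0.0448
grip_force: 0.0
```

Request:
{"fn": "carry_out", "kwargs": {"deltas": [[0.045,0,0,0,0,0,-10],[0.045,0,0,0,0,0,-20],[0.045,0,0,0,0,0,-30],[0.045,0,0,0,0,0,-40],[0.045,0,0,0,0,0,-50]]}}

```text
time_s: 22.58
eef_pos: [0.642, -0.0286, 0.278]
ee_rot: [[0.177, 0.984, -0.035], [0.984, -0.177, 0.002], [-0.004, -0.035, -0.999]]
wrist_force: [-0.7, 0.1, 0.5]
width: 0.0447
grip_force: 0.0
```

```bash
python3 - <<'E'
from h import *
o=sensors.get_obs();r=np.array(o['ee_rot']);print(o['time_s'],o['eef_pos'],np.round(r,3).tolist(),np.round(o['q'],1),np.degrees(np.arctan2(r[1,0],r[0,0])))
E
```

```text
22.575 [ 0.64197945 -0.02860711  0.27795575] [[0.177, 0.984, -0.035], [0.984, -0.177, 0.002], [-0.004, -0.035, -0.999]] [ -1.   21.5  -0.1  83.6  -0.1  76.9 -11.3] 79.8029359339194
```

```bash
python3 - <<'E'
from h import *
from scipy.spatial.transform import Rotation as Ro
yaw=np.radians(5)
R=np.array([[np.cos(yaw),-np.sin(yaw),0],[np.sin(yaw),np.cos(yaw),0],[0,0,1]]);O=np.array([.6146,-.1034,0])
o=sensors.get_obs();r=np.array(o['ee_rot'])
y=np.radians(95);D=np.array([[np.cos(y),np.sin(y),0],[np.sin(y),-np.cos(y),0],[0,0,-1]])
print('rotvec',Ro.from_matrix(r.T@D).as_rotvec(degrees=True).round(2))
c=get_calibration('wrist');im=get_image('wrist');np.savez('w9',im=im,**c)
w2=np.load('w2.npz')
def plate(im):
    h=cv2.cvtColor(im,cv2.COLOR_RGB2HSV);m=cv2.inRange(h,(20,150,60),(34,255,255))|cv2.inRange(h,(0,150,50),(7,255,255))|cv2.inRange(h,(174,150,50),(180,255,255))
    m=cv2.morphologyEx(m,3,np.ones((5,5)));m[235:]=0;return cv2.minAreaRect(max(cv2.findContours(m,0,2)[0],key=cv2.contourArea))
pa,pb=plate(im),plate(w2['im']);print(pa,pb)
for z in(.114,.118):print(onz(c,pa[0],z),onz(w2,pb[0],z))
print('tri',tri([(c,pa[0]),(w2,pb[0])]))
X=np.array([.644,-.0265,.118]);print('target d tool',r.T@(X-o['eef_pos']))
print('latch px',[proj(c,R@p+O).round() for p in([-.048,.0795,.131],[-.048,.03,.124],[-.048,-.032,.12])])
E
```

```text
rotvec [ -2.04  -0.02 -15.2 ]
((325.48114013671875, 166.93397521972656), (62.224327087402344, 63.59793472290039), 74.05460357666016) ((310.5, 93.5), (59.0, 61.0), 0.0)
[ 0.64461525 -0.02583442  0.114     ] [ 0.64572042 -0.02609224  0.114     ]
[ 0.64481971 -0.02499606  0.118     ] [ 0.64576523 -0.02616168  0.118     ]
tri [ 0.64515933 -0.02598916  0.11372185]
target d tool [0.00313635 0.00723871 0.15978776]
latch px [array([244., 187.]), array([260., 228.]), array([278., 275.])]
```

Plate triangulates at (0.645, -0.026, 0.114), a good height. Straighten and align, then descend.

Request:
{"fn": "carry_out", "kwargs": {"deltas": [[0.045,0.0015,0.001,0,-1,0,-7.5],[0.045,0.003,0.0025,0,-2,0,-15.2],[0.045,0.003,0.0025,0,-2,0,-15.2],[0.045,0.003,0.0025,0,-2,0,-15.2],[0.045,0.003,0.0025,0,-2,0,-15.2]]}}

```text
time_s: 23.25
eef_pos: [0.6451, -0.0266, 0.2779]
ee_rot: [[-0.078, 0.997, -0.001], [0.997, 0.078, -0.0], [-0.0, -0.001, -1.0]]
wrist_force: [0.4, 0.8, 0.2]
width: 0.0449
grip_force: 0.0
```

Request:
{"fn": "carry_out", "kwargs": {"deltas": [[0.045,0,0,0.05,0,0,0],[0.045,0,0,0.1,0,0,0],[0.045,0,0,0.15,0,0,0],[0.045,0,0,0.172,0,0,0],[0.045,0,0,0.172,0,0,0]]}}

```text
time_s: 23.88
eef_pos: [0.6434, -0.0265, 0.1038]
ee_rot: [[-0.079, 0.997, -0.005], [0.997, 0.079, -0.0], [0.0, -0.005, -1.0]]
wrist_force: [-0.4, 0.7, 0.6]
width: 0.045
grip_force: 0.0
```

```bash
python3 - <<'E'
from h import *
o=sensors.get_obs();print(o['eef_pos'],o['wrist_force'],o['width'])
im=get_image('wrist');h=cv2.cvtColor(im,cv2.COLOR_RGB2HSV)[190:300:4,240:400:2]
for r in h: print(''.join('R' if (p[0]<8 or p[0]>172) and p[1]>130 and p[2]>40 else 'Y' if 18<p[0]<36 and p[1]>130 else '#' if p[2]<40 else '.' for p in r))
E
```

```text
[ 0.64342661 -0.02652094  0.10376885] [-0.37529105  0.66745439  0.59327143] 0.04498563816461478
..........YY.....YYYYYYYYYYYYYYYYYYYY.YYYYYYYYYYYYYYYYYYYYYYYYY.....Y...........
..........YY.....YYYYYYYYYYYYYYYYYYY#########YYYYYYYYYYYYYYYYYYY..YYY...........
...........YYYYYYYYYYYYYYYYYYY.#######RRRR#########YYYYYYYYYYYYYYYYYY...........
...........YYYYYYYYYYYYYYYY####RRRRRRRRRRRRRRRRRR#####YYYYYYYYYYYYYYY...........
...........YYYYYYYYYYYYY.##RRRRRRRRRRRRRRRRRRRRRRRRRR###YYYYYYYYYYYYY...........
...........YYYYYYYYYYY###RRRRRRRRRRRRRRRRRRRRRRRRRRRRRRR##YYYYYYYYYYY...........
...........YYYYYYYYYY##RRRRRRRRRRRRRRRRRRRRRRRRRRRRRRRRRRR##YYYYYYYYY...........
...........YYYYYYYYY##RRRRRRRRRRRRRRRRRRRRRRRRRRRRRRRRRRRRR##YYYYYYYY...........
...........YYYYYYYY##RRRRRRRRRRRRRRRRRRRRRRRRRRRRRRRRRRRRRRR##YYYYYYY...........
............YYYYYY##RRRRRRRRRRRRRRRRRRR..RRRRRRRRRRRRRRRRRRRR#YYYYYYY...........
............YYYYYY#RRRRRRRRRRRRRRRRRRRR..RRRRRRRRRRRRRRRRRRRRR#YYYYYY...........
............YYYYYYRRRRRRRRRRRRRRRRRRRRR..RRRRRRRRRRRRRRRRRRRRR#YYYYYY...........
.......####.YYYYYYRRRRRRRRRRRRRR
[... 563 characters left out ...]
RRRRRRRRRRRRRRRRRRRRRRRRRRRRRRYYYY##################
#################YYYYYYY.RRRRRRRRRRRRRRRRRRRRRRRRRRRRRRR.YYYYY##################
#################YYYYYYYYY.RRRRRRRRRRRRRRRRRRRRRRRRRRR.YYYYYYY##################
#################..YYYYYYYYYY..RRRRRRRRRRRRRRRRRRRR.YYYYYYYYYY##################
################....YYYYYYYYYYYYYYRRRRRRRRRRRRRYYYYYYYYYYYYYYY.#################
....................#...........................................................
................................................................................
................................................................................
................................................................................
```

The fingers straddle the bar symmetrically. Descend 10 mm and grip.

Request:
{"fn": "carry_out", "kwargs": {"deltas": [[0.045,0,0,0.005,0,0,0],[0.045,0,0,0.01,0,0,0],[0.045,0,0,0.01,0,0,0],[0,0,0,0.01,0,0,0],[0,0,0,0.01,0,0,0]], "grip_force": 30}}

```text
time_s: 24.55
eef_pos: [0.645, -0.0266, 0.0962]
ee_rot: [[-0.08, 0.997, -0.0], [0.997, 0.08, -0.0], [-0.0, -0.0, -1.0]]
wrist_force: [-0.2, -0.4, 0.2]
width: 0.0323
grip_force: 0.0
```

Request:
{"fn": "carry_out", "kwargs": {"deltas": [[0,0,0,0,0,0,0],[0,0,0,0,0,0,0],[0,0,0,0,0,0,0],[0,0,0,0,0,0,0],[0,0,0,0,0,0,0]]}}

```text
time_s: 25.18
eef_pos: [0.6445, -0.0267, 0.096]
ee_rot: [[-0.08, 0.997, -0.002], [0.997, 0.08, -0.0], [-0.0, -0.002, -1.0]]
wrist_force: [-2.6, -0.3, 2.0]
width: 0.013
grip_force: 29.9
```

Gripped at 13 mm. Before powering on, check that the latch stayed shut.

```bash
python3 - <<'E'
from h import *
c=np.load('w9.npz');g=cv2.cvtColor(c['im'],cv2.COLOR_RGB2GRAY)[165:290:3,210:310]
for r in g: print(''.join('#' if v<35 else '+' if v<70 else '.' for v in r))
E
```

```text
..........................................................................................+##+++++++
..........................................................................................+#++++++++
...........................................................................................#++++++++
...........................................................................................+#++++++#
............................................................................................++++#+#+
..............................++########+.....................................................+++++#
.......................+#################+.....................................................+++++
.......................+##################+........................................................+
........................+##################+........................................................
..........................##################+.......................................................
...........................+#########+++..................................................
[... 2441 characters left out ...]
###+..............########################################....................................
++++++++##............##########################################....................................
.+++++++++.........############################################.....................................
++++++++++......##############################################......................................
+++++++++++..#################################################......................................
+++++++++++####+#########+#####+#####+##++######+###########+++++++++++++..+.++...+++++++..+.+++++++
+++++++++#+++++++++#+++++#+++++++++++++++++++++++++#+++++++++++++++++++++++++++++++#+#++++++++#+++++
```

The tab lies exactly at the predicted shut position (px (243,187)). Turn clockwise.

Request:
{"fn": "carry_out", "kwargs": {"deltas": [[0,0,0,0,0,0,10],[0,0,0,0,0,0,20],[0,0,0,0,0,0,30],[0,0,0,0,0,0,40],[0,0,0,0,0,0,50]]}}

```text
time_s: 25.8
eef_pos: [0.6448, -0.0267, 0.096]
ee_rot: [[0.716, 0.698, -0.001], [0.698, -0.716, -0.001], [-0.001, -0.0, -1.0]]
wrist_force: [-2.4, -0.1, 0.9]
width: 0.0129
grip_force: 30.0
```

Request:
{"fn": "carry_out", "kwargs": {"deltas": [[0,0,0,0,0,0,10],[0,0,0,0,0,0,20],[0,0,0,0,0,0,30],[0,0,0,0,0,0,40],[0,0,0,0,0,0,41]]}}

```text
time_s: 26.42
eef_pos: [0.6448, -0.027, 0.096]
ee_rot: [[0.998, 0.065, -0.001], [0.065, -0.998, -0.002], [-0.001, 0.002, -1.0]]
wrist_force: [-2.8, -1.9, 2.1]
width: 0.0129
grip_force: 30.3
```

Request:
{"fn": "carry_out", "kwargs": {"deltas": [[0.045,0,0,0,0,0,0],[0.045,0,0,0,0,0,0],[0.045,0,0,0,0,0,0],[0.045,0,0,-0.04,0,0,0],[0.045,0,0,-0.1,0,0,0]]}}

```text
time_s: 27.05
eef_pos: [0.6436, -0.0263, 0.195]
ee_rot: [[0.998, 0.063, -0.006], [0.063, -0.998, -0.0], [-0.006, -0.0, -1.0]]
wrist_force: [1.6, -0.3, 0.3]
width: 0.0443
grip_force: 0.0
```

Request:
{"fn": "carry_out", "kwargs": {"deltas": [[0.045,-0.02,0,-0.06,0,0,0],[0.045,-0.02,0,-0.1,0,0,0],[0.045,-0.02,0,-0.1,0,0,0],[0.045,-0.02,0,-0.1,0,0,0],[0.045,-0.02,0,-0.1,0,0,0]]}}

```text
time_s: 27.68
eef_pos: [0.6243, -0.0276, 0.2941]
ee_rot: [[0.998, 0.062, -0.004], [0.062, -0.998, -0.0], [-0.004, 0.0, -1.0]]
wrist_force: [-0.3, -0.1, -0.2]
width: 0.0453
grip_force: 0.0
```

```bash
python3 - <<'E'
from h import *
yaw=np.radians(5)
R=np.array([[np.cos(yaw),-np.sin(yaw),0],[np.sin(yaw),np.cos(yaw),0],[0,0,1]]);O=np.array([.6146,-.1034,0])
o=sensors.get_obs();print(o['time_s'],o['eef_pos'],o['wrist_force'],o['width'])
c=get_calibration('wrist');im=get_image('wrist');np.savez('wa',im=im,**c)
print([proj(c,R@np.array(p)+O).round() for p in([-.048,.0795,.131],[-.048,-.032,.12],[.037,.074,.139],[.067,.074,.152],[.037,.104,.152],[.0,.0,.112])])
u,v=proj(c,R@np.array([.037,.074,.139])+O).astype(int)
h=cv2.cvtColor(im,cv2.COLOR_RGB2HSV)[max(0,v-55):v+45:3,u-60:u+60:2]
for r in h: print(''.join('R' if (p[0]<8 or p[0]>172) and p[1]>130 and p[2]>40 else 'Y' if 18<p[0]<36 and p[1]>130 else '#' if p[2]<40 else '.' for p in r))
u,v=proj(c,R@np.array([-.048,.0795,.131])+O).astype(int);g=cv2.cvtColor(im,cv2.COLOR_RGB2GRAY)
print('tab',g[v-4:v+5:4,u-30:u+31:5])
for n in('w2','wa'):   # joint gap profile along y at x=.03, top height
    d=np.load(n+'.npz');G=cv2.cvtColor(d['im'],cv2.COLOR_RGB2GRAY)
    print(n,[int(np.mean([G[tuple(proj(d,R@np.array([x,y,.112])+O).round().astype(int)[::-1])] for x in(.05,.06,.07)])) for y in np.arange(.012,-.02,-.002)])
E
```

```text
27.675 [ 0.62429562 -0.02755838  0.29405781] [-0.26404125 -0.13703048 -0.17543489] 0.04528646230840439
[array([316., 227.]), array([414., 221.]), array([319., 151.]), array([318., 122.]), array([288., 154.]), array([386., 178.])]
..............##..###.......................................
..............##..###.......................................
............................................................
............................................................
............................................................
............................................................
............................................................
.........................YY.YYYYYYYYYYYYYYYYYY..............
...............Y..YYYYYYYYYYYYYYYYYYYYYYYY...Y..............
..................YYYYYYYYYYYY.YYYYYYYYYYYY..Y..............
...............YYYYYYYYYY..RRRRRR...YYYYYYYYYY..............
...............YYYYYYYY..RRRRRRRRRRRR.YYYYYYYY..............
...............YYYYYYY.RRRRRRR.RRRRRRRR.YYYYYY..............
...............YYYYY.RRRRRRRRR.RRRRRRRRR.YYYYY..............
...............Y
[... 839 characters left out ...]
...........................................................
............................................................
............................................................
............................................................
............................................................
............................................................
tab [[114 115 112 111 110   4  13   5  98  99 103 183 237]
 [111 109 110 108 112  10  16  19  95 102  98 233 234]
 [111 111 107 110 109  11  15  15  91  96 213 230 229]]
w2 [244, 243, 244, 231, 208, 154, 150, 93, 87, 201, 237, 245, 243, 241, 240, 240]
wa [250, 250, 250, 242, 221, 148, 115, 225, 247, 252, 252, 249, 247, 247, 247, 247]
```

The tab is at the shut position, the dark joint band between head and drive has narrowed, and the isolator bar points to the back. Hand in.

```bash
python3 -c "
from workcell import job;print(job.sign_off())"
```

```text
the job is handed in; nothing more can be done
None
```

The job is handed in: the loop is hooked, the latch lever is shut flat with the head drawn home, and then the isolator was turned clockwise to on. The final wrist picture agreed, and no result came back at sign-off.

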